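# Find the heavy side of a wheel on the balancing stand

## Task

Pick up the mallet, knock the lock pin of the balancing stand fully down with it (not with the hand) so that the wheel is free, and stand the mallet back upright on the bench. Then crank the wheel slowly by its handle through at least one full turn, feel from the pull on the handle which side of the wheel is heavy, and finish while holding the handle still, with the heavy side of the wheel straight down. Leave the other things on the bench where they are.

Things in the scene. Friction and masses are not known exactly. Their poses are not given: they have to be found in the camera images.
- wheel_axis (a point): Grey balancing stand fixed to the bench (place and yaw differ each run) with a plain steel wheel, diameter 170, 30 thick, upright on a level axle 140 above the bench. This point: centre of the wheel's face on the handle side. x axis along the axle, away from the handle; y level, in the wheel's plane; z up. One side of the wheel is heavy: unseen, and differs each run as seen from the handle.
- wheel (a joint): Wheel angle (rad): 0 with the handle straight up, growing as it goes towards the -y side of wheel_axis; two turns either way; starts near 0, locked. Axle friction 0.47 N m exceeds the heavy side's pull (0.29 to 0.41 N m when level with the axle): the wheel stays where it is left. Slow turning takes more push while the heavy side rises, less while it sinks. All else is balanced.
- handle: Crank handle: black round sleeve, diameter 25, 80 long, parallel to the axle, 65 from it, on the wheel's robot side; it spins freely on its stud, so a hand that grips it need not turn. Origin at the middle of the sleeve, 55 in front of the wheel's face; x axis along the axle.
- pin_top (a point): Centre of the top of the lock pin's round steel head (diameter 28): 160 from the axle towards the -y side of wheel_axis, 38 behind the wheel's face, 110 above the bench when up. Pressed straight down 14 mm against a spring and stiff friction (9 to 12 N), it lowers the tongue that locks the wheel; it stays down where it is left.
- pin (a joint): Travel of the lock pin (m): 0 up (wheel locked), 0.014 fully down (wheel free).
- mallet_center (a point): Round mallet that stands upright on the flat face of its head: black rubber head, diameter 56, 60 high, and on top of it an upright wooden handle, diameter 26, 110 long; 170 high in all, 0.35 kg. This point lies on its axis half-way up (85 above its foot); z axis up the handle. It is struck with the flat foot.
- pulley_mid (a point): Bystander: loose aluminium belt pulley lying flat, diameter 100, 40 high; its centre.
- can_mid (a point): Bystander: loose metal can, diameter 66, 90 high; its centre.
- flange_mid (a point): Bystander: loose steel ring, diameter 60, 14 high; its centre.
- wrench: Bystander: loose steel wrench, 160 long, lying along its x axis; origin under its middle.
- offcut_mid (a point): Bystander: loose steel bar offcut 120 x 30 x 30, long along x; its centre.
- driver: Bystander: loose screwdriver, 200 long, lying along its x axis; origin under its middle.
There are look-alikes about, which are no part of the job. Of the things that look like the part that bears mallet_center, take the one that is farthest from the robot's base at the start.

How it is judged:
By the outcome, as a careful person would: the job done as asked, in the order asked, and still so for the second after the job is handed in, while the arm keeps its last pose, push and grip.
It also fails if it takes over 72 s, if anything falls off the work surface, if the arm or the gripper's body presses on something with over 40 N, if the wrist force passes 120 N, or if a joint passes its speed limit or range.

## Robot

A 7-joint arm with a two-finger parallel gripper is mounted at the origin on the work surface. World frame = base frame: x ahead of the robot, y to its left, z up, the work surface at z = 0. Lengths are in m, angles in rad, forces in N, time in s.
With the tool pointing down it reaches from about 0.425 to 0.95 m from the base axis. Payload 4.7 kg.
Tool frame: the origin (TCP) lies on the mounting face of the last link; the fingertips stand env.tip_reach ahead of it and the grasp point (between the pads) lies 164 mm ahead of it (env.tip_reach is the distance from the TCP to the fingertips, in m); z points along the fingers, y is the direction in which the jaws open and shut (so a half turn about z gives the same grasp; the last joint's range is limited). The gripper opens to 87 mm and grips with 3 to 60 N. Pads are 19 mm wide; open, the fingers measure 117 mm over their backs; the gripper's body (75 mm by 190 mm) begins 51 mm behind the grasp point.
Start: joints at [-1.372, 0.469, -0.049, 1.532, 0.024, 1.141, -0.082], TCP at [0.152, 0.658, 0.405] pointing down, gripper open.
Joint ranges: [-2.59, 2.59], [-0.33, 1.99], [-1.39, 1.29], [0.1, 2.45], [-1.04, 4.18], [0.21, 1.99], [-2.66, 2.66]. Speed limits (rad/s): [2.57, 2.57, 3.14, 3.14, 3.14, 3.14, 3.14].

## Interface

Orientations are given as a rotation vector (axis times angle).
In Python, from cell import status, vision, env gives the robot as it stands. The module is installed in compiled form; this text tells all that it offers.
- The arm moves only by the tool servo_tool, never from a script. Its argument "motion" is one flat list of numbers, 7 for each row, row after row: the closure in counts, from 0 (fully open) to 255 (shut), then the shift along the world's x, y, z in mm, then the turn, a rotation vector about the world's x, y, z in rad. A call has 1 to 5 rows; each row shifts and turns the commanded pose from where the row before left it; what a row does not reach is not made up. A row lasts 1/10 s, in which the tool goes at most 50 mm and 8.59 degrees, less where a joint would pass 70% of its speed; a pose out of reach is approached as far as the arm can. A call is refused whole if a number of a shift passes 50 or a number of a turn 0.15, either way. A call with a gripper value outside its range is refused whole. The fingers move at their own pace and stop on an object; the grip force is fixed at half the most. Time passes only in rows, so rows that do not move let the fingers close. It gives the time, the measured TCP pose, the force and the opening at its end, in the units of the state.
- status.read_state(): the state, without advancing time (a new reading comes with each control period).
- vision.camera(name): name is "side" or "top" or "wrist"; returns (picture, depth): 400x640x3 uint8, red, green, blue; 400x640 float32, m along the optical axis (not along the pixel's ray), 0 where there is no reading.
- vision.calibration(name): a dict with "fov_y" (degrees; the focal length in pixels is half the picture's height over the tangent of half this angle, whatever the lens; pixels are square), "cx", "cy" (the principal point, pixels), "eye" and "orientation" of the camera in the world. Camera axes: x right, y up, looking along -z (the intrinsics and any distortion apply to the point x, -y, -z); pixel columns grow to the right and rows downward; lengths in m; the calibration is good to about 2 mm. A picture is of the moment at which its call begins: read the wrist's pose just before it. calibration takes no time and is no camera call; for the wrist camera it gives the pose at the moment of the call.
- env.close_job(): hands the job in, once; it reports no verdict.
The state is a dict: "time_s": time; "joint_pos": joint angles; "qd": joint speeds; "joint_efforts": joint torques, N m; "tool_pos": TCP position; "tcp_rot": TCP orientation; "ft_force": force on the tool from outside, world axes, zero at the start; "ft_torque": the same for the moment, N m; "grip_width": finger opening in m.
Only numpy, scipy, OpenCV 4.12 (cv2) and the standard library are available. Lean on these libraries where they do the work, as an engineer would, in place of code of your own. Each camera call takes 0.05 s, during which the arm holds its last target. There are 200 camera calls.

## Working session

There is one attempt and no reset: what is moved stays moved. The work goes in short steps, Python scripts to look and compute and a tool call to move; the robot and the scene stay as the last step left them, time stands still between calls to the robot, and variables do not carry over. Pictures are saved under pics/ and viewed, about 8 in all and at most 12, crops included, and the job is handed in when it is done.

Besides the shell and the picture viewer there is one more tool, called after "Call:" as a command line: name --argument value ..., lists and objects as JSON in quotes. servo_tool: Moves the arm, as the interface text tells. Its arguments: {"type":"object","properties":{"motion":{"type":"array"}},"required":["motion"]}

```bash
mkdir -p pics
cat > h.py <<'E'
import numpy as np, cv2
from scipy.spatial.transform import Rotation as R
from cell import status, vision, env
def rot(o):
    o=np.array(o,float)
    if o.shape==(3,3): return o
    return (R.from_rotvec(o) if o.size==3 else R.from_quat(o)).as_matrix()
def cloud(name):
    c=vision.calibration(name); p,d=vision.camera(name)
    np.savez(f'{name}.npz',p=p,d=d,eye=c['eye'],o=rot(c['orientation']),f=200/np.tan(np.radians(c['fov_y']/2)),cx=c['cx'],cy=c['cy'])
    cv2.imwrite(f'pics/{name}_raw.png',p[:,:,::-1]); return load(name)
def load(name):
    z=np.load(f'{name}.npz'); p,d=z['p'],z['d']
    v,u=np.mgrid[:400,:640]
    X=np.stack([(u-z['cx'])/z['f']*d,-(v-z['cy'])/z['f']*d,-d],-1)@z['o'].T+z['eye']
    X[d==0]=np.nan
    return p,X
E
python3 - <<'E'
from h import *
for n in('side','top'):
    print(n,vision.calibration(n)); cloud(n)
s=status.read_state();print({k:np.round(v,3) for k,v in s.items()},env.tip_reach)
E
```

```text
side {'fov_y': 45.798916018638245, 'cx': 324.1215387475392, 'cy': 198.678604356488, 'eye': array([-0.26235263, -0.72740579,  0.89943787]), 'orientation': array([ 0.88384054, -0.38703076, -0.80158276])}
top {'fov_y': 49.88594759568037, 'cx': 317.8959728508015, 'cy': 196.60612374174272, 'eye': array([ 0.23083213, -0.0519639 ,  1.45226959]), 'orientation': array([ 0.16729746, -0.15525217, -1.44198253])}
{'time_s': np.float64(0.1), 'joint_pos': array([-1.372,  0.469, -0.049,  1.534,  0.024,  1.141, -0.082]), 'qd': array([-0.001, -0.001,  0.   , -0.003,  0.001,  0.001,  0.   ]), 'joint_efforts': array([ 1.0000e-03, -5.0917e+01, -8.1000e-02, -2.3683e+01, -6.1000e-02,
        3.4000e-02,  0.0000e+00]), 'tool_pos': array([0.152, 0.657, 0.404]), 'tcp_rot': array([-3.570e-01, -3.121e+00,  3.000e-03]), 'ft_force': array([ 0.076,  0.14 , -0.205]), 'ft_torque': array([-0.051, -0.015, -0.069]), 'grip_width': np.float64(0.087)} 0.1822
```

View pics/side_raw.png

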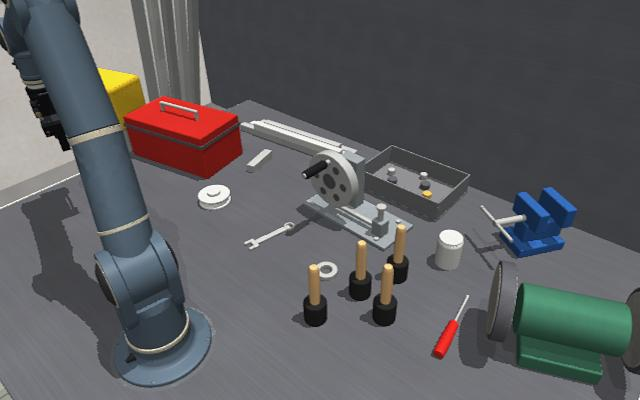

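View pics/top_raw.png

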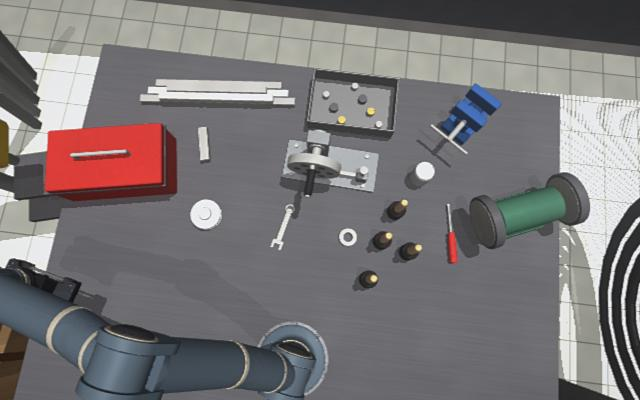

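Four mallets: side pixels (315,295), (360,270), (398,253) and (385,295); top pixels (369,280), (383,240), (397,209) and (411,251). The one at side (398,253) / top (397,209) looks farthest from the base. I'll measure this, along with the stand.

```bash
cat > m.py <<'E'
from h import *
np.set_printoptions(precision=4,suppress=True)
for n in('side','top'):
    p,X=load(n); h=X[...,2]
    g=p.astype(int)
    wood=(g[...,0]>150)&(g[...,0]-g[...,2]>50)&(h>.05)&(h<.2)&(g[...,1]-g[...,2]>25)&(X[...,0]<.75)
    k,l,st,c=cv2.connectedComponentsWithStats(wood.astype(np.uint8))
    for i in range(1,k):
        if st[i,4]>8:
            Q=X[l==i]; t=Q[Q[:,2]>Q[:,2].max()-.012]; print(n,c[i],st[i,4],'top',t.mean(0),len(t),'r',np.hypot(*Q.mean(0)[:2]))
def pt(n,u,v,w=2):
    p,X=load(n); return np.nanmedian(X[v-w:v+w+1,u-w:u+w+1].reshape(-1,3),0)
print('pin',pt('side',381,209,1),pt('top',363,173,1)); 
print('handle',pt('side',308,172,1),pt('side',326,162,1),pt('top',310,190,1),pt('top',311,175,1))
print('can',pt('top',424,172),'ring',pt('top',354,237,0),'wr',pt('top',283,225,0))
# wheel face plane, side view
p,X=load('side')
m=np.zeros((400,640),bool); m[150:210,305:362]=1
Q=X[m&(X[...,2]>.06)&(X[...,2]<.24)]
Q=Q[np.isfinite(Q[:,0])]
best=0
rng=np.random.default_rng(0)
for _ in range(2000):
    a=rng.uniform(-.8,.8); nrm=np.array([np.cos(a),np.sin(a)]); d=Q[rng.integers(len(Q)),:2]@nrm
    inl=abs(Q[:,:2]@nrm-d)<.003
    if inl.sum()>best: best=inl.sum();I=inl
P=Q[I]; c=P.mean(0);ev=np.linalg.eigh(np.cov((P-c)[:,:2].T));nrm=ev[1][:,0];nrm*=np.sign(nrm[0])
print('plane',best,len(Q),'n',nrm,np.degrees(np.arctan2(nrm[1],nrm[0])),'d',c[:2]@nrm)
t=np.array([-nrm[1],nrm[0]]); s=P[:,:2]@t; print('extent s',np.percentile(s,[0,1,99,100]),'z',np.percentile(P[:,2],[0,1,99,100]))
hull=cv2.convexHull(np.c_[s,P[:,2]].astype(np.float32))
cc,r=cv2.minEnclosingCircle(hull);print('circle',cc,r, 'axis',nrm*(c[:2]@nrm)+t*cc[0])
E
python3 m.py
python3 - <<'E'
import cv2
a=cv2.imread('pics/side_raw.png')[135:335,280:480]
cv2.imwrite('pics/crop1.png',cv2.resize(a,(600,600),interpolation=cv2.INTER_CUBIC))
E
```

```text
side [115.9788  79.0354] 565 top [0.5923 1.1918 0.1482] 420 r 1.3156927172726987
side [401.4468 227.8936] 47 top [ 0.5119 -0.288   0.1671] 47 r 0.5873784526863389
side [361.8727 243.8   ] 55 top [ 0.4058 -0.2493  0.1674] 53 r 0.4764495122633354
side [313.9146 269.3171] 82 top [ 0.275  -0.2171  0.1667] 72 r 0.3509181731298737
side [388.6933 268.6667] 75 top [ 0.3803 -0.3408  0.1674] 64 r 0.5112925317537996
top [403.9667 202.5   ] 30 top [ 0.5152 -0.2865  0.1705] 28 r 0.5900618016096357
top [388.4242 235.4242] 33 top [ 0.4097 -0.249   0.1697] 32 r 0.4794318654666856
top [417.8824 247.2941] 34 top [ 0.3846 -0.3386  0.1705] 30 r 0.5133558700988491
top [373.3684 278.0789] 38 top [ 0.2792 -0.2163  0.1701] 37 r 0.3531183306555864
pin [ 0.6095 -0.1634  0.1056] [ 0.6103 -0.1588  0.107 ]
handle [0.4985 0.0015 0.2143] [ 0.5685 -0.002   0.2128] [ 0.5097 -0.0003  0.2152] [0.5542 0.0023 0.216 ]
can [ 0.6426 -0.359   0.0909] ring [ 0.4122 -0.1592  0.0101] wr [0.4236 0.0836 0.0067]
plane 1340 2465 n [ 0.9991 -0.0416] -2.3835649517446127 d 0.5870466009762023
extent s [-0.0571 -0.0539  0.1021  0.1104] z [0.0603 0.0642 0.2212 0.2247]
circle (0.02661285363137722, 0.14056597650051117) 0.0859469622373581 axis [0.5876 0.0022]
```

View pics/crop1.png

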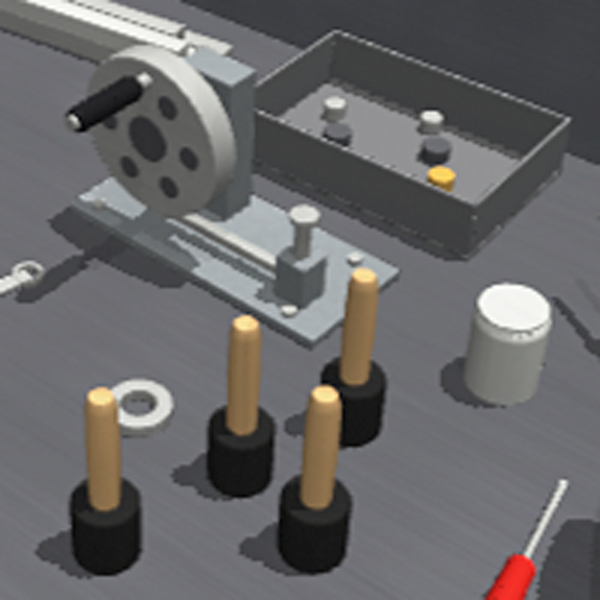

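The crop shows the lock pin head at crop (304,215) and the wheel handle at (105,105). The candidate mallet at crop (360,355) is 0.59 m from the base, against 0.48, 0.51 and 0.35 m for the others, so it is the one meant. I'm moving over to it.

Call:
servo_tool --motion '[0,30,-31,6,0,0,0.023,0,30,-31,6,0,0,0.023,0,30,-31,6,0,0,0.023,0,30,-31,6,0,0,0.023,0,30,-31,6,0,0,0.023]'

```text
time_s: 0.6
tool_pos: [0.3034, 0.501, 0.4346]
tcp_rot: [-0.175, -3.136, 0.001]
ft_force: [-0.0, 0.1, -0.4]
grip_width: 0.0872
```

Call:
servo_tool --motion '[0,30,-31,6,0,0,0.023,0,30,-31,6,0,0,0.023,0,30,-31,6,0,0,0.023,0,30,-31,6,0,0,0.023,0,30,-31,6,0,0,0.023]'

```text
time_s: 1.1
tool_pos: [0.4533, 0.346, 0.4647]
tcp_rot: [0.005, -3.141, 0.0]
ft_force: [1.6, 0.5, -0.7]
grip_width: 0.0872
```

Call:
servo_tool --motion '[0,4,-42,0,0,0,0,0,4,-42,0,0,0,0,0,4,-42,0,0,0,0,0,4,-42,0,0,0,0,0,4,-42,0,0,0,0]'

```text
time_s: 1.6
tool_pos: [0.4721, 0.1357, 0.4645]
tcp_rot: [0.003, -3.141, 0.0]
ft_force: [0.5, -0.3, -0.2]
grip_width: 0.0871
```

Call:
servo_tool --motion '[0,4,-42,0,0,0,0,0,4,-42,0,0,0,0,0,4,-42,0,0,0,0,0,4,-42,0,0,0,0,0,4,-42,0,0,0,0]'

```text
time_s: 2.1
tool_pos: [0.492, -0.0741, 0.4646]
tcp_rot: [0.004, -3.141, -0.0]
ft_force: [1.4, 0.1, -0.3]
grip_width: 0.0868
```

```bash
cat > st.py <<'E'
from h import *
np.set_printoptions(precision=4,suppress=True)
s=status.read_state();r=rot(s['tcp_rot'])
print(s['time_s'],'tcp',s['tool_pos'],'grasp',s['tool_pos']+r[:,2]*.164,'F',s['ft_force'],'w',s['grip_width']);print('z',r[:,2],'y',r[:,1],'q',s['joint_pos'])
E
python3 st.py
python3 - <<'E'
from h import *
np.set_printoptions(precision=4,suppress=True)
for n in('side','top'):
    p,X=load(n)
    m=(abs(X[...,0]-.613)<.035)&(abs(X[...,1]+.16)<.03)&(X[...,2]>.1)&(X[...,2]<.118)
    Q=X[m]; print(n,len(Q),Q.mean(0),Q.min(0),Q.max(0))
E
```

```text
2.1 tcp [ 0.492  -0.0741  0.4646] grasp [ 0.492  -0.0741  0.3006] F [ 1.3967  0.1358 -0.3247] w 0.08682393196294155
z [-0.0002  0.0003 -1.    ] y [-0.0023  1.      0.0003] q [-0.2766  0.1199  0.3797  1.8823 -0.0489  1.1486  1.6938]
side 62 [ 0.6161 -0.1596  0.1076] [ 0.6048 -0.1715  0.1021] [ 0.6316 -0.1456  0.113 ]
top 59 [ 0.62   -0.1581  0.11  ] [ 0.6073 -0.1713  0.104 ] [ 0.633  -0.1446  0.1159]
```

Call:
servo_tool --motion '[0,4.5,-42.5,0,0,0,0,0,4.5,-42.5,0,0,0,0,0,4.5,-42.5,0,0,0,0,0,4.5,-42.5,0,0,0,0,0,4.5,-43,0,0,0,0]'

```text
time_s: 2.6
tool_pos: [0.5148, -0.2868, 0.4644]
tcp_rot: [0.004, -3.141, -0.001]
ft_force: [0.8, 0.3, -0.0]
grip_width: 0.087
```

Call:
servo_tool --motion '[0,0,0,0,0,0,0]'

```text
time_s: 2.7
tool_pos: [0.5133, -0.2915, 0.4645]
tcp_rot: [-0.012, -3.14, 0.007]
ft_force: [-0.9, 0.1, 0.4]
grip_width: 0.087
```

```bash
python3 st.py
python3 - <<'E'
from h import *
np.set_printoptions(precision=4,suppress=True)
p,X=cloud('wrist')
g=p.astype(int)
wood=(X[...,2]>.05)&(X[...,2]<.19)&(np.hypot(X[...,0]-.515,X[...,1]+.287)<.03)&(g[...,0]-g[...,2]>40)
Q=X[wood]; print(len(Q)); 
if len(Q):
    t=Q[Q[:,2]>.163]; print(t.mean(0),t.min(0),t.max(0))
E
```

```text
2.7 tcp [ 0.5133 -0.2915  0.4645] grasp [ 0.513  -0.2922  0.3005] F [-0.9121  0.1083  0.4465] w 0.08702706984540975
z [-0.0015 -0.0044 -1.    ] y [ 0.0074  1.     -0.0045] q [ 0.0389  0.3012  0.5209  1.6898 -0.1547  1.1918  2.1611]
733
[ 0.5141 -0.2861  0.1674] [ 0.5055 -0.2959  0.163 ] [ 0.5266 -0.2747  0.1706]
```

View pics/wrist_raw.png

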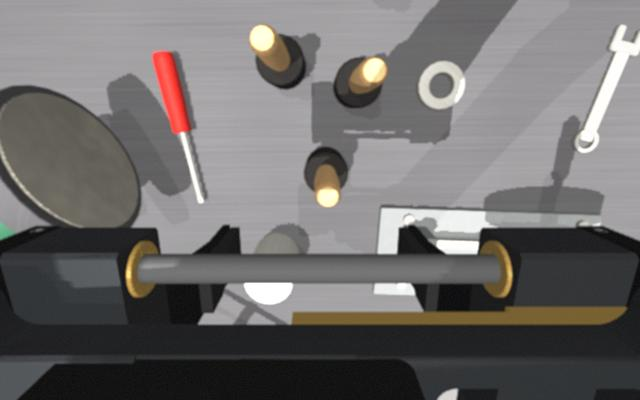

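The wrist picture shows the wanted mallet alone between the jaws, its top at (327,195), with two others behind it at (262,38) and (373,70). Its axis is near (0.516, -0.286). I'll go down most of the way, then check.

Call:
servo_tool --motion '[0,0,0,-25,0,0,0,0,0,0,-25,0,0,0,0,0,0,-20,0,0,0,0,0,0,0,0,0,0]'

```text
time_s: 3.15
tool_pos: [0.5145, -0.2831, 0.3917]
tcp_rot: [0.007, -3.136, -0.006]
ft_force: [-0.5, 0.1, 0.0]
grip_width: 0.0867
```

```bash
python3 st.py
```

```text
3.15 tcp [ 0.5145 -0.2831  0.3917] grasp [ 0.5135 -0.2825  0.2277] F [-0.518   0.0907  0.0272] w 0.08665843087725499
z [-0.006   0.0037 -1.    ] y [-0.0043  1.      0.0038] q [ 0.0508  0.3608  0.4953  1.785  -0.1948  1.0515  2.1928]
```

Call:
servo_tool --motion '[0,1,-1,-22,0,0,0,0,1,-1,-22,0,0,0,0,0,-1,-22,0,0,0,0,0,0,-22,0,0,0,0,0,0,-14,0,0,0]'

```text
time_s: 3.65
tool_pos: [0.5173, -0.2874, 0.2923]
tcp_rot: [0.006, -3.141, -0.002]
ft_force: [-0.2, -0.7, 0.3]
grip_width: 0.0871
```

Call:
servo_tool --motion '[0,0,0,0,0,0,0,0,0,0,0,0,0,0,0,0,0,0,0,0,0]'

```text
time_s: 3.95
tool_pos: [0.5174, -0.2887, 0.2942]
tcp_rot: [-0.004, 3.139, -0.001]
ft_force: [0.7, 0.5, -1.5]
grip_width: 0.0871
```

```bash
python3 st.py
```

```text
3.95 tcp [ 0.5174 -0.2887  0.2942] grasp [ 0.5178 -0.2888  0.1302] F [ 0.6822  0.5383 -1.5003] w 0.08711271138417027
z [ 0.0023 -0.0008 -1.    ] y [-0.0024  1.     -0.0008] q [ 0.0988  0.4795  0.4534  1.866  -0.2718  0.8543  2.2605]
```

Call:
servo_tool --motion '[0,-1,2.5,-3,0,0,0,100,0,0,0,0,0,0,180,0,0,0,0,0,0,255,0,0,0,0,0,0,255,0,0,0,0,0,0]'

```text
time_s: 4.45
tool_pos: [0.5159, -0.286, 0.2899]
tcp_rot: [-0.003, 3.141, -0.0]
ft_force: [1.0, 0.0, 0.6]
grip_width: 0.063
```

Call:
servo_tool --motion '[255,0,0,0,0,0,0,255,0,0,0,0,0,0,255,0,0,0,0,0,0,255,0,0,0,0,0,0,255,0,0,0,0,0,0]'

```text
time_s: 4.95
tool_pos: [0.5159, -0.2859, 0.2898]
tcp_rot: [0.003, -3.141, -0.0]
ft_force: [0.3, 0.4, -0.9]
grip_width: 0.0255
```

```bash
python3 st.py
```

```text
4.95 tcp [ 0.5159 -0.2859  0.2898] grasp [ 0.5159 -0.2858  0.1258] F [ 0.3296  0.3752 -0.8745] w 0.025504454450130984
z [-0.0001  0.0003 -1.    ] y [-0.0022  1.      0.0003] q [ 0.0966  0.4819  0.4513  1.8748 -0.2736  0.846   2.2593]
```

Call:
servo_tool --motion '[255,0,0,15,0,0,0,255,0,0,30,0,0,0,255,0,0,35,0,0,0,255,0,0,35,0,0,0,255,0,0,25,0,0,0]'

```text
time_s: 5.45
tool_pos: [0.5156, -0.2862, 0.4328]
tcp_rot: [-0.003, 3.139, -0.001]
ft_force: [1.4, 0.8, -4.0]
grip_width: 0.0255
```

Call:
servo_tool --motion '[255,15,20,0,0,0,0,255,25,30,0,0,0,0,255,25,30,0,0,0,0,255,23,27,0,0,0,0,255,15,20,0,0,0,0]'

```text
time_s: 5.95
tool_pos: [0.6202, -0.156, 0.4299]
tcp_rot: [0.008, -3.141, -0.002]
ft_force: [0.7, -0.5, -3.2]
grip_width: 0.0255
```

Call:
servo_tool --motion '[255,0,0,0,0,0,0,255,0,0,0,0,0,0,255,0,0,0,0,0,0]'

```text
time_s: 6.25
tool_pos: [0.618, -0.1603, 0.43]
tcp_rot: [0.0, -3.141, 0.001]
ft_force: [-0.7, -0.0, -3.3]
grip_width: 0.0251
```

```bash
python3 st.py
python3 - <<'E'
from h import *
p,X=cloud('side')
cv2.imwrite('pics/crop2.png',cv2.resize(p[100:300,280:520,::-1],(720,600),interpolation=cv2.INTER_CUBIC))
E
```

```text
6.25 tcp [ 0.618  -0.1603  0.43  ] grasp [ 0.6178 -0.1605  0.266 ] F [-0.6687 -0.0299 -3.325 ] w 0.02513381351986047
z [-0.0008 -0.0009 -1.    ] y [-0.      1.     -0.0009] q [-0.1442  0.4091  0.4597  1.6178 -0.1925  1.1607  1.9306]
```

View pics/crop2.png

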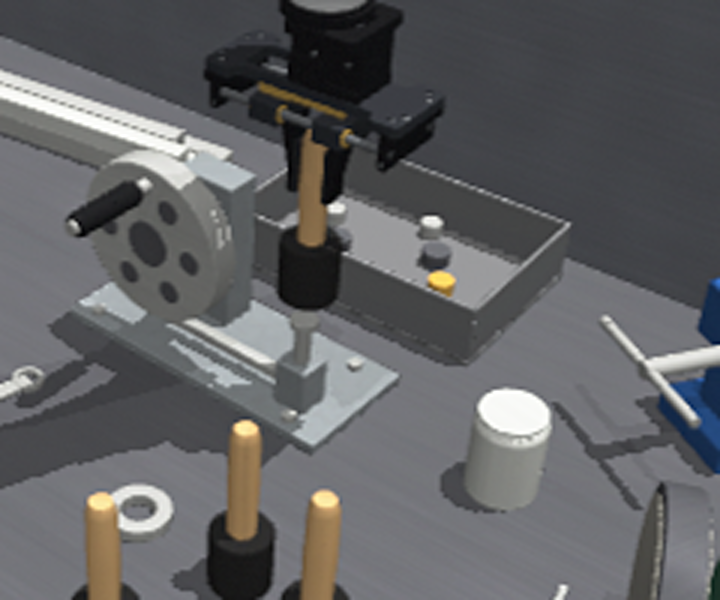

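The mallet hangs directly over the pin head (crop (305,315)). Pressing down.

Call:
servo_tool --motion '[255,1,1,-14,0,0,0,255,0,0,-12,0,0,0,255,0,0,0,0,0,0]'

```text
time_s: 6.6
tool_pos: [0.6189, -0.1577, 0.4007]
tcp_rot: [0.003, -3.136, -0.002]
ft_force: [0.5, 0.6, -3.6]
grip_width: 0.0253
```

Call:
servo_tool --motion '[255,0,0,-7,0,0,0,255,0,0,-7,0,0,0]'

```text
time_s: 6.8
tool_pos: [0.6198, -0.1582, 0.3908]
tcp_rot: [-0.003, 3.141, 0.001]
ft_force: [-3.5, 0.8, 6.6]
grip_width: 0.0253
```

Call:
servo_tool --motion '[255,0,0,-4,0,0,0,255,0,0,0,0,0,0]'

```text
time_s: 7.0
tool_pos: [0.6197, -0.1581, 0.3864]
tcp_rot: [0.003, -3.141, -0.001]
ft_force: [-2.1, 1.0, 2.3]
grip_width: 0.0254
```

Call:
servo_tool --motion '[255,0,0,-3,0,0,0,255,0,0,0,0,0,0]'

```text
time_s: 7.2
tool_pos: [0.6199, -0.1583, 0.3854]
tcp_rot: [-0.003, 3.14, 0.001]
ft_force: [-4.1, 1.6, 10.2]
grip_width: 0.0257
```

Call:
servo_tool --motion '[255,0,0,-3,0,0,0,255,0,0,0,0,0,0]'

```text
time_s: 7.4
tool_pos: [0.6208, -0.1585, 0.3851]
tcp_rot: [-0.004, 3.135, 0.001]
ft_force: [-4.7, 1.7, 20.4]
grip_width: 0.0256
```

Call:
servo_tool --motion '[255,0,0,10,0,0,0,255,0,0,20,0,0,0,255,0,0,30,0,0,0,255,-15,-20,0,0,0,0,255,-25,-30,0,0,0,0]'

```text
time_s: 7.9
tool_pos: [0.5816, -0.2058, 0.4399]
tcp_rot: [-0.013, 3.138, 0.0]
ft_force: [-0.6, -1.0, -4.2]
grip_width: 0.025
```

Call:
servo_tool --motion '[255,-25,-30,0,0,0,0,255,-23,-27,0,0,0,0,255,-16,-21,0,0,0,0,255,0,0,-20,0,0,0,255,0,0,-25,0,0,0]'

```text
time_s: 8.4
tool_pos: [0.5153, -0.2875, 0.3952]
tcp_rot: [0.001, 3.138, -0.003]
ft_force: [0.2, 1.0, -3.6]
grip_width: 0.0253
```

Call:
servo_tool --motion '[255,0,0,-30,0,0,0,255,0,0,-20,0,0,0,255,0,0,-10,0,0,0,255,0,0,0,0,0,0,255,0,0,0,0,0,0]'

```text
time_s: 8.9
tool_pos: [0.5163, -0.2863, 0.3354]
tcp_rot: [-0.003, 3.14, -0.001]
ft_force: [0.7, -0.1, -2.7]
grip_width: 0.0255
```

```bash
python3 st.py
python3 - <<'E'
from h import *
np.set_printoptions(precision=4,suppress=True)
for n in('side','top'):
    p,X=cloud(n)
    m=(abs(X[...,0]-.62)<.035)&(abs(X[...,1]+.16)<.03)&(X[...,2]>.06)&(X[...,2]<.118)
    Q=X[m]; z=Q[:,2]; print(n,len(Q),np.percentile(z,[50,75,90,97,100]), Q[z>.088].mean(0))
E
```

```text
8.9 tcp [ 0.5163 -0.2863  0.3354] grasp [ 0.5165 -0.2864  0.1714] F [ 0.6841 -0.1219 -2.6606] w 0.025490273637296876
z [ 0.0012 -0.0009 -1.    ] y [-0.0021  1.     -0.0009] q [ 0.0728  0.4264  0.4788  1.8373 -0.2392  0.9334  2.2311]
side 132 [0.0724 0.0929 0.0947 0.0958 0.0981] [ 0.6132 -0.1602  0.0936]
top 106 [0.0921 0.0966 0.0992 0.1005 0.1031] [ 0.6194 -0.1578  0.0964]
```

Call:
servo_tool --motion '[255,0,0,-18,0,0,0,255,0,0,-15,0,0,0,255,0,0,-7,0,0,0,255,0,0,-3,0,0,0,255,0,0,0,0,0,0]'

```text
time_s: 9.5
tool_pos: [0.5159, -0.286, 0.2916]
tcp_rot: [0.003, -3.141, -0.0]
ft_force: [1.4, -0.0, -2.9]
grip_width: 0.0254
```

Call:
servo_tool --motion '[255,0,0,-1.5,0,0,0,255,0,0,-1.5,0,0,0,255,0,0,0,0,0,0]'

```text
time_s: 9.8
tool_pos: [0.5162, -0.2863, 0.2899]
tcp_rot: [-0.003, 3.14, -0.001]
ft_force: [-0.8, 1.2, 2.7]
grip_width: 0.0255
```

Call:
servo_tool --motion '[180,0,0,0,0,0,0,100,0,0,0,0,0,0,0,0,0,0,0,0,0,0,0,0,0,0,0,0,0,0,0,0,0,0,0]'

```text
time_s: 10.3
tool_pos: [0.516, -0.2859, 0.2886]
tcp_rot: [0.004, -3.141, -0.0]
ft_force: [1.1, -1.0, -0.1]
grip_width: 0.0492
```

Call:
servo_tool --motion '[0,0,0,0,0,0,0,0,0,0,10,0,0,0,0,0,0,25,0,0,0,0,0,0,40,0,0,0,0,0,0,40,0,0,0]'

```text
time_s: 10.8
tool_pos: [0.5156, -0.2859, 0.4054]
tcp_rot: [0.003, -3.141, -0.0]
ft_force: [1.0, -0.9, 0.2]
grip_width: 0.0845
```

Call:
servo_tool --motion '[0,0,20,30,0,0,0,0,0,35,15,0,0,0,0,0,40,0,0,0,0,0,0,40,0,0,0,0,0,0,40,0,0,0,0]'

```text
time_s: 11.3
tool_pos: [0.5155, -0.1096, 0.4498]
tcp_rot: [-0.003, 3.14, 0.0]
ft_force: [-0.4, 0.0, 0.3]
grip_width: 0.0868
```

```bash
python3 st.py
python3 - <<'E'
from h import *
np.set_printoptions(precision=4,suppress=True)
p,X=cloud('side'); cv2.imwrite('pics/crop3.png',cv2.resize(p[100:340,250:490,::-1],(600,600),interpolation=cv2.INTER_CUBIC))
p,X=cloud('wrist')
# black sleeve
g=p.astype(int)
m=(X[...,2]>.19)&(X[...,2]<.23)&(X[...,0]>.46)&(X[...,0]<.575)&(abs(X[...,1])<.06)
Q=X[m];print(len(Q)); 
if len(Q): print(Q.min(0),Q.max(0),np.median(Q,0))
E
```

```text
11.3 tcp [ 0.5155 -0.1096  0.4498] grasp [ 0.5157 -0.1096  0.2858] F [-0.4425  0.0463  0.3476] w 0.0868275141337498
z [ 0.0016  0.0001 -1.    ] y [-0.0017  1.      0.0001] q [-0.2505  0.1893  0.4449  1.8459 -0.0904  1.1245  1.7989]
2719
[ 0.4892 -0.0061  0.1938] [0.5478 0.0204 0.2177] [0.5167 0.0032 0.2134]
```

View pics/crop3.png

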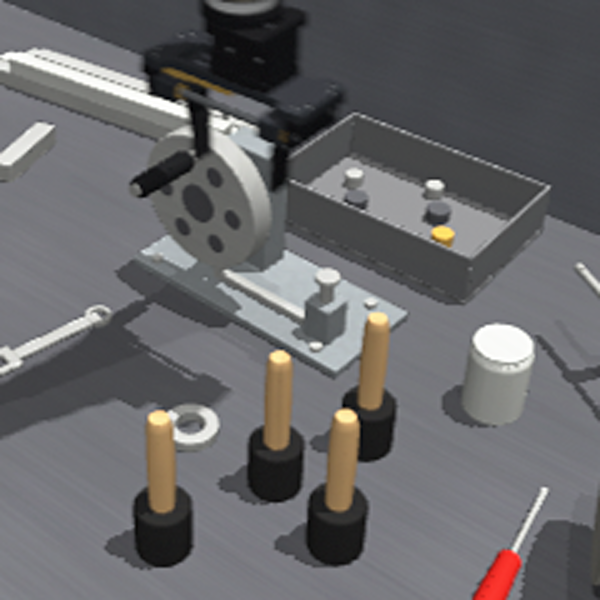

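The mallet stands upright at its spot (crop (370,440)), the pin is down (327,278) and the other things are undisturbed. Now I'll grip the crank handle.

Call:
servo_tool --motion '[0,1,35,0,0,0,-0.014,0,2,45,0,0,0,-0.015,0,1,34.5,0,0,0,-0.014,0,0,0,-20,0,0,0,0,0,0,-25,0,0,0]'

```text
time_s: 11.9
tool_pos: [0.5204, 0.0043, 0.4049]
tcp_rot: [0.06, 3.137, 0.001]
ft_force: [0.3, -0.6, 0.4]
grip_width: 0.0869
```

Call:
servo_tool --motion '[0,0,0,-20,0,0,0,0,0,0,-16,0,0,0,0,0,0,0,0,0,0,0,0,0,0,0,0,0]'

```text
time_s: 12.3
tool_pos: [0.5202, 0.003, 0.3685]
tcp_rot: [0.065, 3.14, -0.0]
ft_force: [0.2, 0.2, 0.4]
grip_width: 0.0871
```

```bash
python3 st.py
```

```text
12.3 tcp [0.5202 0.003  0.3685] grasp [0.5203 0.003  0.2045] F [0.1687 0.1522 0.3764] w 0.08705658837218132
z [ 0.0006 -0.0002 -1.    ] y [ 0.0415  0.9991 -0.0002] q [-0.3914  0.2596  0.3654  1.9572 -0.1132  0.9436  1.5586]
```

Call:
servo_tool --motion '[100,0,0,0,0,0,0,180,0,0,0,0,0,0,255,0,0,0,0,0,0,255,0,0,0,0,0,0,255,0,0,0,0,0,0]'

```text
time_s: 12.8
tool_pos: [0.5199, 0.0036, 0.368]
tcp_rot: [0.064, 3.141, 0.0]
ft_force: [-0.0, -0.5, 1.1]
grip_width: 0.0549
```

Call:
servo_tool --motion '[255,0,0,0,0,0,0,255,0,0,0,0,0,0,255,0,0,0,0,0,0,255,0,0,0,0,0,0,255,0,0,0,0,0,0]'

```text
time_s: 13.3
tool_pos: [0.52, 0.0066, 0.3677]
tcp_rot: [-0.061, -3.141, -0.007]
ft_force: [-0.1, 7.7, -0.4]
grip_width: 0.0242
```

```bash
python3 st.py
```

```text
13.3 tcp [0.52   0.0066 0.3677] grasp [0.52   0.0073 0.2037] F [-0.0506  7.6659 -0.446 ] w 0.024193658750044568
z [-0.0001  0.0047 -1.    ] y [0.0385 0.9992 0.0047] q [-0.3932  0.2602  0.3609  1.9579 -0.1183  0.9428  1.5585]
```

Call:
servo_tool --motion '[255,-0.23,-5.6,-0.74,0,0,0,255,-0.23,-5.6,-0.74,0,0,0,255,-0.23,-5.6,-0.74,0,0,0]'

```text
time_s: 13.6
tool_pos: [0.5194, -0.0087, 0.3662]
tcp_rot: [-0.058, -3.141, -0.012]
ft_force: [-0.9, 11.9, 2.0]
grip_width: 0.0241
```

Call:
servo_tool --motion '[255,-0.22,-5.22,-2.16,0,0,0,255,-0.22,-5.22,-2.16,0,0,0,255,-0.22,-5.22,-2.16,0,0,0]'

```text
time_s: 13.9
tool_pos: [0.5187, -0.0254, 0.3599]
tcp_rot: [-0.06, -3.141, -0.01]
ft_force: [-1.2, 9.8, 3.7]
grip_width: 0.0238
```

The wheel turns. I'll continue slowly.

Call:
servo_tool --motion '[255,-0.19,-4.48,-3.44,0,0,0,255,-0.19,-4.48,-3.44,0,0,0,255,-0.19,-4.48,-3.44,0,0,0]'

```text
time_s: 14.2
tool_pos: [0.5181, -0.0396, 0.3494]
tcp_rot: [-0.061, -3.141, -0.008]
ft_force: [-1.6, 9.2, 3.8]
grip_width: 0.024
```

Call:
servo_tool --motion '[255,-0.14,-3.44,-4.48,0,0,0,255,-0.14,-3.44,-4.48,0,0,0,255,-0.14,-3.44,-4.48,0,0,0]'

```text
time_s: 14.5
tool_pos: [0.5177, -0.0502, 0.3358]
tcp_rot: [-0.061, -3.14, -0.007]
ft_force: [-2.2, 8.4, 4.5]
grip_width: 0.0242
```

Call:
servo_tool --motion '[255,-0.09,-2.16,-5.22,0,0,0,255,-0.09,-2.16,-5.22,0,0,0,255,-0.09,-2.16,-5.22,0,0,0]'

```text
time_s: 14.8
tool_pos: [0.5174, -0.0568, 0.32]
tcp_rot: [-0.061, -3.14, -0.007]
ft_force: [-2.0, 7.7, 5.2]
grip_width: 0.024
```

Call:
servo_tool --motion '[255,-0.03,-0.74,-5.6,0,0,0,255,-0.03,-0.74,-5.6,0,0,0,255,-0.03,-0.74,-5.6,0,0,0]'

```text
time_s: 15.1
tool_pos: [0.5174, -0.0591, 0.3031]
tcp_rot: [-0.062, -3.14, -0.006]
ft_force: [-2.2, 6.6, 4.5]
grip_width: 0.0241
```

Call:
servo_tool --motion '[255,0.03,0.74,-5.6,0,0,0,255,0.03,0.74,-5.6,0,0,0,255,0.03,0.74,-5.6,0,0,0]'

```text
time_s: 15.4
tool_pos: [0.5175, -0.057, 0.2864]
tcp_rot: [-0.062, -3.14, -0.006]
ft_force: [-2.3, 7.4, 5.8]
grip_width: 0.0239
```

Call:
servo_tool --motion '[255,0.09,2.16,-5.22,0,0,0,255,0.09,2.16,-5.22,0,0,0,255,0.09,2.16,-5.22,0,0,0]'

```text
time_s: 15.7
tool_pos: [0.5177, -0.0507, 0.2708]
tcp_rot: [-0.062, -3.14, -0.005]
ft_force: [-2.3, 7.2, 7.3]
grip_width: 0.0242
```

Call:
servo_tool --motion '[255,0.14,3.44,-4.48,0,0,0,255,0.14,3.44,-4.48,0,0,0,255,0.14,3.44,-4.48,0,0,0]'

```text
time_s: 16.0
tool_pos: [0.5182, -0.0407, 0.2575]
tcp_rot: [-0.063, -3.14, -0.004]
ft_force: [-2.7, 4.8, 8.9]
grip_width: 0.0244
```

Call:
servo_tool --motion '[255,0.19,4.48,-3.44,0,0,0,255,0.19,4.48,-3.44,0,0,0,255,0.19,4.48,-3.44,0,0,0]'

```text
time_s: 16.3
tool_pos: [0.5187, -0.0278, 0.2472]
tcp_rot: [-0.063, -3.14, -0.003]
ft_force: [-3.7, 3.4, 9.4]
grip_width: 0.0242
```

Call:
servo_tool --motion '[255,0.22,5.22,-2.16,0,0,0,255,0.22,5.22,-2.16,0,0,0,255,0.22,5.22,-2.16,0,0,0]'

```text
time_s: 16.6
tool_pos: [0.5193, -0.013, 0.2406]
tcp_rot: [-0.064, -3.141, -0.001]
ft_force: [-3.8, 0.7, 9.3]
grip_width: 0.0243
```

Call:
servo_tool --motion '[255,0.23,5.6,-0.74,0,0,0,255,0.23,5.6,-0.74,0,0,0,255,0.23,5.6,-0.74,0,0,0]'

```text
time_s: 16.9
tool_pos: [0.5199, 0.0033, 0.2378]
tcp_rot: [-0.065, -3.141, 0.001]
ft_force: [-0.9, -2.9, 3.7]
grip_width: 0.024
```

Call:
servo_tool --motion '[255,0.23,5.6,0.74,0,0,0,255,0.23,5.6,0.74,0,0,0,255,0.23,5.6,0.74,0,0,0]'

```text
time_s: 17.2
tool_pos: [0.5206, 0.0211, 0.2395]
tcp_rot: [-0.064, -3.141, 0.0]
ft_force: [2.2, -1.3, -7.2]
grip_width: 0.0243
```

Call:
servo_tool --motion '[255,0.22,5.22,2.16,0,0,0,255,0.22,5.22,2.16,0,0,0,255,0.22,5.22,2.16,0,0,0]'

```text
time_s: 17.5
tool_pos: [0.5213, 0.038, 0.2462]
tcp_rot: [-0.062, -3.141, -0.002]
ft_force: [3.4, 2.2, -11.3]
grip_width: 0.0248
```

Call:
servo_tool --motion '[255,0.19,4.48,3.44,0,0,0,255,0.19,4.48,3.44,0,0,0,255,0.19,4.48,3.44,0,0,0]'

```text
time_s: 17.8
tool_pos: [0.5219, 0.052, 0.2569]
tcp_rot: [0.061, 3.141, 0.004]
ft_force: [3.7, 3.6, -12.4]
grip_width: 0.0242
```

Call:
servo_tool --motion '[255,0.14,3.44,4.48,0,0,0,255,0.14,3.44,4.48,0,0,0,255,0.14,3.44,4.48,0,0,0]'

```text
time_s: 18.1
tool_pos: [0.5223, 0.0624, 0.2706]
tcp_rot: [0.061, 3.141, 0.004]
ft_force: [3.9, 4.0, -10.6]
grip_width: 0.0238
```

Call:
servo_tool --motion '[255,0.09,2.16,5.22,0,0,0,255,0.09,2.16,5.22,0,0,0,255,0.09,2.16,5.22,0,0,0]'

```text
time_s: 18.4
tool_pos: [0.5225, 0.0689, 0.2864]
tcp_rot: [0.061, 3.141, 0.005]
ft_force: [2.8, 4.3, -9.1]
grip_width: 0.0237
```

Call:
servo_tool --motion '[255,0.03,0.74,5.6,0,0,0,255,0.03,0.74,5.6,0,0,0,255,0.03,0.74,5.6,0,0,0]'

```text
time_s: 18.7
tool_pos: [0.5226, 0.071, 0.3033]
tcp_rot: [0.061, 3.14, 0.005]
ft_force: [4.0, 4.4, -10.0]
grip_width: 0.0242
```

Call:
servo_tool --motion '[255,-0.03,-0.74,5.6,0,0,0,255,-0.03,-0.74,5.6,0,0,0,255,-0.03,-0.74,5.6,0,0,0]'

```text
time_s: 19.0
tool_pos: [0.5224, 0.0687, 0.3201]
tcp_rot: [0.061, 3.14, 0.005]
ft_force: [3.8, 3.6, -10.4]
grip_width: 0.0241
```

Call:
servo_tool --motion '[255,-0.09,-2.16,5.22,0,0,0,255,-0.09,-2.16,5.22,0,0,0,255,-0.09,-2.16,5.22,0,0,0]'

```text
time_s: 19.3
tool_pos: [0.5221, 0.0622, 0.3356]
tcp_rot: [0.061, 3.14, 0.005]
ft_force: [4.6, 3.5, -11.6]
grip_width: 0.0239
```

Call:
servo_tool --motion '[255,-0.14,-3.44,4.48,0,0,0,255,-0.14,-3.44,4.48,0,0,0,255,-0.14,-3.44,4.48,0,0,0]'

```text
time_s: 19.6
tool_pos: [0.5217, 0.052, 0.3488]
tcp_rot: [0.061, 3.14, 0.005]
ft_force: [5.4, 4.1, -13.0]
grip_width: 0.0243
```

Call:
servo_tool --motion '[255,-0.19,-4.48,3.44,0,0,0,255,-0.19,-4.48,3.44,0,0,0,255,-0.19,-4.48,3.44,0,0,0]'

```text
time_s: 19.9
tool_pos: [0.5212, 0.039, 0.3589]
tcp_rot: [0.06, 3.14, 0.007]
ft_force: [6.9, 5.9, -15.0]
grip_width: 0.0241
```

Call:
servo_tool --motion '[255,-0.22,-5.22,2.16,0,0,0,255,-0.22,-5.22,2.16,0,0,0,255,-0.22,-5.22,2.16,0,0,0]'

```text
time_s: 20.2
tool_pos: [0.5206, 0.0242, 0.3653]
tcp_rot: [0.059, 3.14, 0.009]
ft_force: [5.0, 8.0, -15.6]
grip_width: 0.0241
```

Call:
servo_tool --motion '[255,-0.23,-5.6,0.74,0,0,0,255,-0.23,-5.6,0.74,0,0,0,255,-0.23,-5.6,0.74,0,0,0]'

```text
time_s: 20.5
tool_pos: [0.52, 0.0085, 0.3679]
tcp_rot: [0.058, 3.14, 0.012]
ft_force: [4.5, 11.7, -11.8]
grip_width: 0.0243
```

Call:
servo_tool --motion '[255,-0.23,-5.6,-0.74,0,0,0,255,-0.23,-5.6,-0.74,0,0,0,255,-0.23,-5.6,-0.74,0,0,0]'

```text
time_s: 20.8
tool_pos: [0.5193, -0.008, 0.3666]
tcp_rot: [0.057, 3.141, 0.014]
ft_force: [2.5, 12.7, -3.8]
grip_width: 0.024
```

Call:
servo_tool --motion '[255,-0.22,-5.22,-2.16,0,0,0,255,-0.22,-5.22,-2.16,0,0,0,255,-0.22,-5.22,-2.16,0,0,0]'

```text
time_s: 21.1
tool_pos: [0.5187, -0.0244, 0.3607]
tcp_rot: [0.058, 3.141, 0.013]
ft_force: [0.8, 11.2, 1.7]
grip_width: 0.024
```

```bash
python3 st.py
```

```text
21.1 tcp [ 0.5187 -0.0244  0.3607] grasp [ 0.5187 -0.023   0.1967] F [ 0.7608 11.1708  1.6914] w 0.024030958975865248
z [ 0.0004  0.0083 -1.    ] y [0.037  0.9993 0.0083] q [-0.3755  0.2711  0.4141  1.9695 -0.1455  0.9279  1.6465]
```

```bash
cat > data.txt <<'E'
0.5194 -0.0087 0.3662 -0.058 -3.141 -0.012 -0.9 11.9 2.0
0.5187 -0.0254 0.3599 -0.06 -3.141 -0.01 -1.2 9.8 3.7
0.5181 -0.0396 0.3494 -0.061 -3.141 -0.008 -1.6 9.2 3.8
0.5177 -0.0502 0.3358 -0.061 -3.14 -0.007 -2.2 8.4 4.5
0.5174 -0.0568 0.32 -0.061 -3.14 -0.007 -2.0 7.7 5.2
0.5174 -0.0591 0.3031 -0.062 -3.14 -0.006 -2.2 6.6 4.5
0.5175 -0.057 0.2864 -0.062 -3.14 -0.006 -2.3 7.4 5.8
0.5177 -0.0507 0.2708 -0.062 -3.14 -0.005 -2.3 7.2 7.3
0.5182 -0.0407 0.2575 -0.063 -3.14 -0.004 -2.7 4.8 8.9
0.5187 -0.0278 0.2472 -0.063 -3.14 -0.003 -3.7 3.4 9.4
0.5193 -0.013 0.2406 -0.064 -3.141 -0.001 -3.8 0.7 9.3
0.5199 0.0033 0.2378 -0.065 -3.141 0.001 -0.9 -2.9 3.7
0.5206 0.0211 0.2395 -0.064 -3.141 0.0 2.2 -1.3 -7.2
0.5213 0.038 0.2462 -0.062 -3.141 -0.002 3.4 2.2 -11.3
0.5219 0.052 0.2569 0.061 3.141 0.004 3.7 3.6 -12.4
0.5223 0.0624 0.2706 0.061 3.141 0.004 3.9 4.0 -10.6
0.5225 0.0689 0.2864 0.061 3.141 0.005 2.8 4.3 -9.1
0.5226 0.071 0.3033 0.061 3.14 0.005 4.0 4.4 -10.0
0.5224 0.0687 0.3201 0.061 3.14 0.005 3.8 3.6 -10.4
0.5221 0.0622 0.3356 0.061 3.14 0.005 4.6 3.5 -11.6
0.5217 0.052 0.3488 0.061 3.14 0.005 5.4 4.1 -13.0
0.5212 0.039 0.3589 0.06 3.14 0.007 6.9 5.9 -15.0
0.5206 0.0242 0.3653 0.059 3.14 0.009 5.0 8.0 -15.6
0.52 0.0085 0.3679 0.058 3.14 0.012 4.5 11.7 -11.8
0.5193 -0.008 0.3666 0.057 3.141 0.014 2.5 12.7 -3.8
0.5187 -0.0244 0.3607 0.058 3.141 0.013 0.8 11.2 1.7
E
cat > fit.py <<'E'
from h import *
import sys
np.set_printoptions(precision=4,suppress=True)
sg=float(sys.argv[2]) if len(sys.argv)>2 else 1.
D=np.loadtxt(sys.argv[1] if len(sys.argv)>1 else 'data.txt')
z=R.from_rotvec(D[:,3:6]).as_matrix()[:,:,2]
P=D[:,:3]+.164*z; F=D[:,6:]
y=np.array([.0416,.9991])
s=P[:,:2]@y; h=P[:,2]
A=np.c_[2*s,2*h,np.ones(len(s))]; c=np.linalg.lstsq(A,s*s+h*h,rcond=None)[0]
r=np.sqrt(c[2]+c[0]**2+c[1]**2); print('centre',c[:2],'r',r)
phi=np.unwrap(np.arctan2(-(s-c[0]),h-c[1]))
Fs=F[:,:2]@y
T=.065*(Fs*np.cos(phi)+F[:,2]*np.sin(phi))
Rd=-Fs*np.sin(phi)+F[:,2]*np.cos(phi)
def fit(k):
    M=np.c_[np.ones(len(phi)),np.cos(phi),np.sin(phi)][k]
    p=np.linalg.lstsq(M,T[k],rcond=None)[0]
    return p,M@p-T[k]
k=np.ones(len(phi),bool)
p,e=fit(k)
print(p,'K',np.hypot(*p[1:]),'rms',e.std(),'target deg',np.degrees(np.pi-np.arctan2(-p[1],-p[2])))
for i in range(len(T)): print(round(np.degrees(phi[i]),1),round(T[i],3),round(e[i],3),round(Rd[i],1))
E
python3 fit.py
```

```text
centre [0.0281 0.1388] r 0.0650571231793524
[ 0.4827  0.3141 -0.1452] K 0.3460424005982578 rms 0.02533038429129021 target deg 245.19449296338382
12.4 0.78 -0.022 -0.6
28.4 0.671 0.019 -1.4
44.2 0.597 0.009 -3.6
59.5 0.526 -0.009 -4.9
74.7 0.457 -0.031 -6.0
89.8 0.294 0.045 -6.5
104.6 0.245 0.018 -8.5
119.4 0.186 0.015 -9.8
134.1 0.204 -0.044 -9.6
148.5 0.139 -0.0 -9.7
162.7 0.147 -0.007 -9.0
177.1 0.203 -0.041 -3.5
193.0 0.182 0.028 6.7
209.3 0.226 0.053 11.0
225.0 0.398 -0.034 11.4
240.2 0.464 -0.011 8.9
255.4 0.5 0.044 6.6
270.4 0.652 -0.022 4.5
285.4 0.717 -0.01 0.9
300.2 0.772 -0.006 -2.7
315.0 0.796 0.011 -6.1
329.3 0.843 -0.016 -9.8
343.4 0.801 0.025 -12.6
357.1 0.809 -0.006 -11.2
371.6 0.765 -0.004 -6.3
387.1 0.7 -0.004 -3.6
```

The fit is clean: friction 0.48 N m, heavy side 0.346 N m, heavy side down at a handle angle of about 245°. I'll crank back past that point to check for lag bias.

Call:
servo_tool --motion '[255,0.22,5.22,2.16,0,0,0,255,0.22,5.22,2.16,0,0,0,255,0.22,5.22,2.16,0,0,0]'

```text
time_s: 21.4
tool_pos: [0.5191, -0.0125, 0.3652]
tcp_rot: [-0.064, -3.141, -0.0]
ft_force: [5.9, 0.5, -15.2]
grip_width: 0.0238
```

Call:
servo_tool --motion '[255,0.23,5.6,0.74,0,0,0,255,0.23,5.6,0.74,0,0,0,255,0.23,5.6,0.74,0,0,0]'

```text
time_s: 21.7
tool_pos: [0.5198, 0.0033, 0.3679]
tcp_rot: [-0.065, -3.141, 0.002]
ft_force: [3.8, -2.4, -10.6]
grip_width: 0.0243
```

Call:
servo_tool --motion '[255,0.23,5.6,-0.74,0,0,0,255,0.23,5.6,-0.74,0,0,0,255,0.23,5.6,-0.74,0,0,0]'

```text
time_s: 22.0
tool_pos: [0.5206, 0.0206, 0.3663]
tcp_rot: [0.065, 3.141, 0.001]
ft_force: [0.2, -2.9, -1.3]
grip_width: 0.0241
```

Call:
servo_tool --motion '[255,0.22,5.22,-2.16,0,0,0,255,0.22,5.22,-2.16,0,0,0,255,0.22,5.22,-2.16,0,0,0]'

```text
time_s: 22.3
tool_pos: [0.5213, 0.0373, 0.3598]
tcp_rot: [0.063, 3.141, 0.003]
ft_force: [-2.1, -0.2, 3.0]
grip_width: 0.0243
```

Call:
servo_tool --motion '[255,0.19,4.48,-3.44,0,0,0,255,0.19,4.48,-3.44,0,0,0,255,0.19,4.48,-3.44,0,0,0]'

```text
time_s: 22.6
tool_pos: [0.5219, 0.0514, 0.3494]
tcp_rot: [0.062, 3.141, 0.004]
ft_force: [-2.0, 0.1, 3.2]
grip_width: 0.0239
```

Call:
servo_tool --motion '[255,0.14,3.44,-4.48,0,0,0,255,0.14,3.44,-4.48,0,0,0,255,0.14,3.44,-4.48,0,0,0]'

```text
time_s: 22.9
tool_pos: [0.5223, 0.062, 0.3358]
tcp_rot: [0.062, 3.141, 0.005]
ft_force: [-1.1, 1.8, 4.2]
grip_width: 0.0241
```

Call:
servo_tool --motion '[255,0.09,2.16,-5.22,0,0,0,255,0.09,2.16,-5.22,0,0,0,255,0.09,2.16,-5.22,0,0,0]'

```text
time_s: 23.2
tool_pos: [0.5226, 0.0686, 0.32]
tcp_rot: [0.061, 3.141, 0.005]
ft_force: [-1.9, 3.1, 5.5]
grip_width: 0.024
```

Call:
servo_tool --motion '[255,0.03,0.74,-5.6,0,0,0,255,0.03,0.74,-5.6,0,0,0,255,0.03,0.74,-5.6,0,0,0]'

```text
time_s: 23.5
tool_pos: [0.5227, 0.071, 0.3031]
tcp_rot: [0.061, 3.141, 0.005]
ft_force: [-2.0, 3.1, 5.3]
grip_width: 0.0244
```

Call:
servo_tool --motion '[255,-0.03,-0.74,-5.6,0,0,0,255,-0.03,-0.74,-5.6,0,0,0,255,-0.03,-0.74,-5.6,0,0,0]'

```text
time_s: 23.8
tool_pos: [0.5226, 0.0688, 0.2863]
tcp_rot: [0.061, 3.141, 0.006]
ft_force: [-2.5, 3.6, 5.0]
grip_width: 0.0242
```

Call:
servo_tool --motion '[255,-0.09,-2.16,-5.22,0,0,0,255,-0.09,-2.16,-5.22,0,0,0,255,-0.09,-2.16,-5.22,0,0,0]'

```text
time_s: 24.1
tool_pos: [0.5224, 0.0625, 0.2707]
tcp_rot: [0.061, 3.141, 0.006]
ft_force: [-2.0, 3.8, 6.7]
grip_width: 0.0244
```

Call:
servo_tool --motion '[255,-0.14,-3.44,-4.48,0,0,0,255,-0.14,-3.44,-4.48,0,0,0,255,-0.14,-3.44,-4.48,0,0,0]'

```text
time_s: 24.4
tool_pos: [0.522, 0.0524, 0.2573]
tcp_rot: [0.06, 3.141, 0.007]
ft_force: [-2.7, 5.1, 8.1]
grip_width: 0.0239
```

Call:
servo_tool --motion '[255,-0.19,-4.48,-3.44,0,0,0,255,-0.19,-4.48,-3.44,0,0,0,255,-0.19,-4.48,-3.44,0,0,0]'

```text
time_s: 24.7
tool_pos: [0.5215, 0.0395, 0.2471]
tcp_rot: [-0.06, -3.141, -0.008]
ft_force: [-2.8, 6.6, 9.1]
grip_width: 0.0238
```

```bash
cat > rev.txt <<'E'
0.5198 0.0033 0.3679 -0.065 -3.141 0.002 3.8 -2.4 -10.6
0.5206 0.0206 0.3663 0.065 3.141 0.001 0.2 -2.9 -1.3
0.5213 0.0373 0.3598 0.063 3.141 0.003 -2.1 -0.2 3.0
0.5219 0.0514 0.3494 0.062 3.141 0.004 -2.0 0.1 3.2
0.5223 0.062 0.3358 0.062 3.141 0.005 -1.1 1.8 4.2
0.5226 0.0686 0.32 0.061 3.141 0.005 -1.9 3.1 5.5
0.5227 0.071 0.3031 0.061 3.141 0.005 -2.0 3.1 5.3
0.5226 0.0688 0.2863 0.061 3.141 0.006 -2.5 3.6 5.0
0.5224 0.0625 0.2707 0.061 3.141 0.006 -2.0 3.8 6.7
0.522 0.0524 0.2573 0.06 3.141 0.007 -2.7 5.1 8.1
0.5215 0.0395 0.2471 -0.06 -3.141 -0.008 -2.8 6.6 9.1
E
cat > fit2.py <<'E'
from h import *
from scipy.optimize import least_squares
np.set_printoptions(precision=4,suppress=True)
a,b=np.loadtxt('data.txt'),np.loadtxt('rev.txt'); D=np.r_[a,b]; sg=np.r_[np.ones(len(a)),-np.ones(len(b))]
P=D[:,:3]+.164*R.from_rotvec(D[:,3:6]).as_matrix()[:,:,2]; F=D[:,6:]
y=np.array([.0416,.9991]); s=P[:,:2]@y; h=P[:,2]; Fs=F[:,:2]@y
c=least_squares(lambda q:np.hypot(s-q[0],h-q[1])-.065,[.028,.139]).x; print('centre',c)
phi=np.arctan2(-(s-c[0]),h-c[1]); T=.065*(Fs*np.cos(phi)+F[:,2]*np.sin(phi))
M=np.c_[sg,np.cos(phi),np.sin(phi)]; 
for nm,MM in(('plain',M),('with bias',np.c_[M,np.ones(len(s))]),('with y,z force bias',np.c_[M[:,:1],M[:,1:]])):
    p=np.linalg.lstsq(MM,T,rcond=None)[0]; e=MM@p-T
    print(nm,p,'K',np.hypot(p[1],p[2]),'rms',e.std(),'target',np.degrees(np.pi-np.arctan2(-p[1],-p[2])))
print(np.c_[np.degrees(phi),T,e][-11:])
st=status.read_state();q=st['tool_pos']+.164*rot(st['tcp_rot'])[:,2]
print('now',st['time_s'],np.degrees(np.arctan2(-(q[:2]@y-c[0]),q[2]-c[1]))%360,q,st['ft_force'])
E
python3 fit2.py
```

```text
centre [0.0282 0.1388]
plain [ 0.4816  0.3133 -0.1478] K 0.3464211096384387 rms 0.02444736028802263 target 244.7515200321712
with bias [ 0.4802  0.3127 -0.1462  0.0027] K 0.3452052598310993 rms 0.024414040847042504 target 244.94953791172279
with y,z force bias [ 0.4816  0.3133 -0.1478] K 0.3464211096384387 rms 0.02444736028802263 target 244.7515200321712
[[   3.0344   -0.1819    0.0053]
 [ -12.5907   -0.1649    0.0213]
 [ -28.6256   -0.1098   -0.026 ]
 [ -44.2103   -0.1443   -0.0097]
 [ -59.5137   -0.1775   -0.0178]
 [ -74.6565   -0.2928    0.0367]
 [ -89.7473   -0.3436    0.0112]
 [-104.7002   -0.372    -0.0462]
 [-119.5519   -0.4979   -0.0097]
 [-134.3012   -0.603     0.0083]
 [-148.7315   -0.6669   -0.0058]]
now 24.7 211.2068086744267 [0.5215 0.0403 0.0831] [-2.8183  6.613   9.1123]
```

Both directions agree: about 245°. Moving forward there, then holding.

Call:
servo_tool --motion '[255,0.19,4.48,3.44,0,0,0,255,0.19,4.48,3.44,0,0,0,255,0.19,4.48,3.44,0,0,0]'

```text
time_s: 25.0
tool_pos: [0.5218, 0.0511, 0.2557]
tcp_rot: [-0.062, -3.141, -0.001]
ft_force: [3.3, 2.5, -10.1]
grip_width: 0.0242
```

Call:
servo_tool --motion '[255,0.14,3.44,4.48,0,0,0,255,0.14,3.44,4.48,0,0,0,255,0.14,3.44,4.48,0,0,0]'

```text
time_s: 25.3
tool_pos: [0.5223, 0.062, 0.2696]
tcp_rot: [0.062, 3.141, 0.002]
ft_force: [3.7, 4.0, -10.7]
grip_width: 0.0243
```

Call:
servo_tool --motion '[255,0.05,1.3,2.5,0,0,0,255,0.05,1.3,2.5,0,0,0,255,0,0,0,0,0,0,255,0,0,0,0,0,0]'

```text
time_s: 25.7
tool_pos: [0.5224, 0.0648, 0.2751]
tcp_rot: [0.061, 3.141, 0.004]
ft_force: [2.1, 5.8, -5.9]
grip_width: 0.0242
```

```bash
python3 fit2.py | tail -1
```

```text
now 25.7 244.7007494135048 [0.5224 0.0652 0.1111] [ 2.1045  5.7813 -5.9363]
```

Call:
servo_tool --motion '[255,0,0,0,0,0,0,255,0,0,0,0,0,0,255,0,0,0,0,0,0,255,0,0,0,0,0,0,255,0,0,0,0,0,0]'

```text
time_s: 26.2
tool_pos: [0.5224, 0.0648, 0.2751]
tcp_rot: [0.061, 3.141, 0.004]
ft_force: [1.7, 6.9, -6.6]
grip_width: 0.0241
```

```bash
python3 fit2.py | tail -1; python3 -c "
from h import *
cloud('side')"
```

```text
now 26.2 244.70165650214233 [0.5224 0.0652 0.1111] [ 1.6668  6.9151 -6.6011]
```

View pics/side_raw.png

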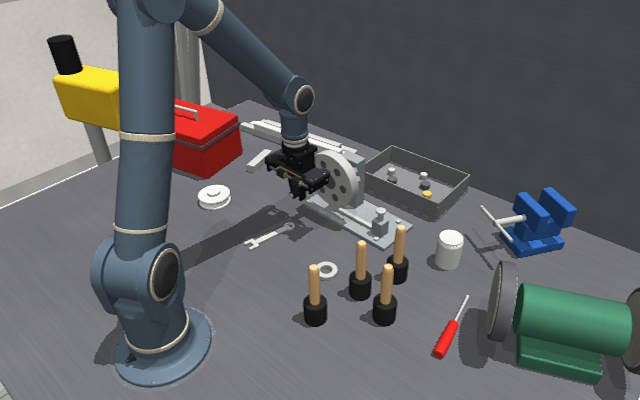

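The arm is holding the handle still. The mallet stands upright at (398,253), the pin is down at (380,222), and the other things on the bench haven't moved. Handing in.

```bash
python3 -c "
from cell import env
print(env.close_job())"
```

```text
the job is handed in; nothing more can be done
None
```

I did the whole job in the order asked and handed it in at about 26 s of the 72 s allowed; the hand-in gives no verdict.

- **Mallet and pin:** I used the mallet farthest from the base (0.59 m). I pressed the lock pin down with its foot until it stopped, at about 24 N. The top camera then put the pin head at 0.096 m, down from 0.110 m. I stood the mallet back upright in its original spot.
- **Finding the heavy side:** I cranked just over one full turn forward, then about half a turn back. The fit of both gave 0.48 N m friction and a heavy side of 0.346 N m, which is straight down at a handle angle of about 244.8°. The forward turn alone gave 245.2°. I estimate the error at 1–2°.
- **Final state:** The arm is gripping the handle, still at 244.7° over the last half second. About 10 N of push remains on it, too little to turn the wheel. In the last picture the pin is down, the mallet is upright and the other things look undisturbed.

No check failed. The side camera read the pin head 2–3 mm lower than the top camera both before and after.

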